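# Crank the board stage to the flag and let the wheel lock

## Task

Bring the circuit board along its stage until the carriage's pointer stands at the tall flag on the index bar. The handwheel turns past its lock notches only while pushed in: push it in, crank it round over as many grasps as you need, then let it spring fully out into the notch at the flag and let go. Do not touch the board, and leave everything else on the table where it is.

Things in the scene. Friction and masses are not known exactly. Their poses are not given: they have to be found in the camera images.
- stage: Board stage fixed on the table: blue base plate 300 x 460 x 20 mm, from x -170 to +130 and y +-230 mm, with two rails along y, a carriage with a circuit board, an index bar along the far edge and a handwheel on a grey gear head at the robot's side. Origin: on the table top. x points from the wheel towards the board, y along the rails, z up. Place and yaw (+-0.3 rad) vary.
- wheel_centre (a point): Centre of the handwheel's rim on the axle; turns and slides with it. Black ring of 14 mm round bar, bar centre at radius 62 mm, three 10 mm spokes 120 deg apart, hub 32 mm across, up to 6 mm above the rim's mid plane. z: the axle, out of the wheel's face, leaning 35 deg from vertical towards the robot (stage -x); x: along a spoke, pointing up the slope at wheel angle 0.
- gear_head (a point): Centre of the gear head's round face behind the wheel, 86 mm across, fixed to the stage, axes as the stage's. It lies on the axle, 40 mm behind the rim's mid plane when the wheel is fully out, 28 mm when fully pushed in. The rim centre with the wheel fully out is at x -110, y 0, z 165 mm in the stage frame.
- wheel (a joint): Handwheel angle, rad, positive counter-clockwise seen facing the wheel (about +z of wheel_centre). 0: carriage in the middle; range +-4.9. Each fifth of a turn (1.2566 rad, one notch) moves the carriage 30 mm, positive towards stage +y. Turning takes about 0.1 N m, 2 N at the rim; it stays where left. Starts within about +-0.8 rad.
- wheel_push (a joint): How far the wheel is pushed in, m: 0 fully out, 0.012 inner stop. A spring drives it out (5 to 10 N to push in). At each notch (wheel angle k x 1.2566 rad, k whole) it springs out to 0 and locks, with about +-0.12 rad play. Pushed in over 7 mm it turns past all notches. Let go between notches it stands at about 0.006 and turns until it springs out at the next notch.
- pointer (a point): Tip of the small steel pointer on the carriage's far edge, moving along the index bar with the board. In the stage frame x 112, z 71 mm; its y is the carriage position, 0 at wheel angle 0.
- flag: Tall index flag: dark steel post, 14 x 10 mm foot, 78 mm high with a 16 mm ball on top, fixed on the index bar (bar top 55 mm above the table). Origin: middle of its foot; axes as the stage's. It stands at the third notch either side of the middle (stage y +90 or -90 mm); the other notches have low clips 12 mm high.
- board: The carriage on the rails with the green circuit board (120 x 160 mm) fixed flat on it, board 84 mm above the table, with parts up to 28 mm high. Origin: at table height, x 0 in the stage frame, at the pointer's y; the board's middle is at x 40 mm. Fragile: not to be touched by the robot.
- flux_jar: Bystander: jar 48 mm across, 65 mm high, loose on the stage's base plate to the +y side of the wheel. Origin: centre of its underside.
- heatsink: Bystander: finned aluminium heat sink 50 x 50 x 38 mm, loose on the stage's base plate to the -y side of the wheel. Origin: centre of its underside.
- screwdriver: Bystander: screwdriver, about 180 mm, lying on the table before the stage's near edge. Origin: about the middle of its length, on the table.
- mug: Bystander: white mug 80 mm across, 90 mm high, to the left. Origin: centre of its underside.
- parts_tray: Bystander: grey divided tray 120 x 180 x 30 mm, to the right. Origin: centre of its underside.
- solder_spool: Bystander: spool 64 mm across, 46 mm high, to the left of the stage. Origin: centre of its underside.
- spare_board: Bystander: green circuit board 100 x 150 mm lying on the table near left. Origin: centre of its underside.

How it is judged:
At the end, for the whole second after the job is handed in: The pointer stands within 5 mm of the flag's middle along the index bar, the handwheel has sprung out to within 2 mm of fully out (locked in the notch there) and is at rest (y of pointer in the frame of flag between -0.005 and 0.005 m and value of joint wheel_push below 0.002 m and velocity of joint wheel between -0.05 and 0.05 rad/s); the robot touches nothing.
It fails at once if the board is touched by the robot (contact force between board and the fingers above 1 N or contact force between board and the arm above 1 N).
It fails at once if a bystander is moved by more than 20 mm (distance of any of flux_jar, heatsink, screwdriver, mug, parts_tray, solder_spool, spare_board from where it was at the start of the episode above 0.02 m).
It also fails if it takes over 72 s, if anything falls off the work surface, if the arm or the gripper's body presses on something with over 40 N, if the wrist force passes 120 N, or if a joint passes its speed limit or range.

## Robot

A 7-joint arm with a two-finger parallel gripper is mounted at the origin on the work surface. World frame = base frame: x ahead of the robot, y to its left, z up, the work surface at z = 0. Lengths are in m, angles in rad, forces in N, time in s.
With the tool pointing down it reaches from about 0.4 to 0.85 m from the base axis. Payload 10.4 kg.
Tool frame: the origin (TCP) lies on the centre line of the jaws, within the pads' length; the fingertips stand r.tip_extent ahead of it and the grasp point (between the pads) lies 3 mm ahead of it (r.tip_extent is the distance from the TCP to the fingertips, in m); z points along the fingers, y is the direction in which the jaws open and shut (so a half turn about z gives the same grasp; the last joint's range is limited). The gripper opens to 87 mm and grips with 3 to 60 N. Pads are 19 mm wide; open, the fingers measure 117 mm over their backs; the gripper's body (75 mm by 190 mm) begins 51 mm behind the grasp point.
Start: joints at [1.275, 0.332, -0.065, 1.46, 0.022, 1.35, -0.088], TCP at [0.168, -0.602, 0.245] pointing down, gripper open.
Joint ranges: [-2.6, 2.6], [-0.5, 2.12], [-1.47, 1.34], [0.16, 2.42], [-1.27, 4.41], [0.06, 2.06], [-2.6, 2.6]. Speed limits (rad/s): [2.22, 2.22, 2.79, 2.79, 3.14, 3.14, 3.14].

## Interface

Orientations are given as a unit quaternion [x, y, z, w].
In Python, from bench import r gives the robot as it stands. The module is installed in compiled form; this text tells all that it offers.
- The arm moves only by the shell command python3 -m jog 'ROWS' [FORCE]. ROWS is JSON, a list of rows, each a list of 5 numbers: the shift along the tool's x, y, z in cm, then the turn about the tool's z in rad, then the closure, from 0 (fully open) to 1 (shut). A call has exactly 10 rows; each row shifts and turns the pose as measured when the row begins, along the tool's axes as they then stand; what a row does not reach is not made up. A row lasts 1/10 s, in which the tool goes at most 50 mm and 8.59 degrees, less where a joint would pass 70% of its speed; a pose out of reach is approached as far as the arm can. A call with a gripper value outside its range is refused whole. The fingers move at their own pace and stop on an object; FORCE is the grip in N (left out, the last holds). Time passes only in rows, so rows that do not move let the fingers close, or fill a call up. It gives the time, the measured TCP pose, the force and the opening at its end, in the units of the state.
- r.read_state(): the state, without advancing time (a new reading comes with each control period).
- r.camera(name): name is "side" or "top"; returns a dict with "pixels" (400x640x3 uint8, red, green, blue), "fx", "fy", "cx", "cy" (pixels), "camera_from_world" (4x4, takes a point from world to camera coordinates). Camera axes: x right, y up, looking along -z (the intrinsics and any distortion apply to the point x, -y, -z); pixel columns grow to the right and rows downward; lengths in m; the calibration is good to about 2 mm. A picture is of the moment at which its call begins. There is no depth.
- r.close_job(): hands the job in, once; it reports no verdict.
The state is a dict: "time": time; "joint_positions": joint angles; "joint_vel": joint speeds; "joint_torque": joint torques, N m; "ee_pos": TCP position; "eef_rot": TCP orientation; "ft_force": force on the tool from outside, world axes, zero at the start; "torque": the same for the moment, N m; "width": finger opening in m.
Only numpy, scipy, OpenCV 4.12 (cv2) and the standard library are available. Lean on these libraries where they do the work, as an engineer would, in place of code of your own. Each camera call takes 0.05 s, during which the arm holds its last target. There are 200 camera calls.

## Working session

There is one attempt and no reset: what is moved stays moved. The work goes in short steps, Python scripts to look and compute and a shell command to move; the robot and the scene stay as the last step left them, time stands still between calls to the robot, and variables do not carry over. Pictures are saved under pics/ and viewed, about 8 in all and at most 12, crops included, and the job is handed in when it is done.

```bash
mkdir -p pics; python3 - <<'E'
from bench import r
import cv2,json
s=r.read_state();print({k:s[k] for k in('time','ee_pos','eef_rot','width','ft_force')},r.tip_extent)
for n in('side','top'):
    c=r.camera(n);cv2.imwrite(f'pics/{n}0.png',c['pixels'][:,:,::-1]);print(n,[c[k] for k in('fx','fy','cx','cy')],c['camera_from_world'],c.keys())
E
```

```text
{'time': 0.0, 'ee_pos': array([ 0.16831597, -0.60154017,  0.24376205]), 'eef_rot': array([ 9.90708809e-01,  1.35998369e-01, -1.13482905e-04, -6.97231814e-04]), 'width': 0.08713378600396766, 'ft_force': array([ 0.55948966, -0.07138459,  0.50976032])} 0.022
side [412.09255088757203, 412.09255088757203, 326.9386678387221, 202.10419488335643] [[-0.99795326 -0.06205014 -0.01546222  0.51917413]
 [ 0.02338488 -0.57915838  0.81487957 -0.13563251]
 [-0.05951846  0.81285014  0.57942403 -1.39624534]
 [ 0.          0.          0.          1.        ]] dict_keys(['pixels', 'fx', 'fy', 'cx', 'cy', 'camera_from_world'])
top [360.9823852276815, 360.9823852276815, 314.1352114952632, 200.5580939166681] [[-0.01151561 -0.99962924 -0.02467329 -0.01340586]
 [ 0.9933665  -0.01425982  0.11410372 -0.5257065 ]
 [-0.11441325 -0.02319565  0.99316241 -1.20248668]
 [ 0.          0.          0.          1.        ]] dict_keys(['pixels', 'fx', 'fy', 'cx', 'cy', 'camera_from_world'])
```

View pics/side0.png

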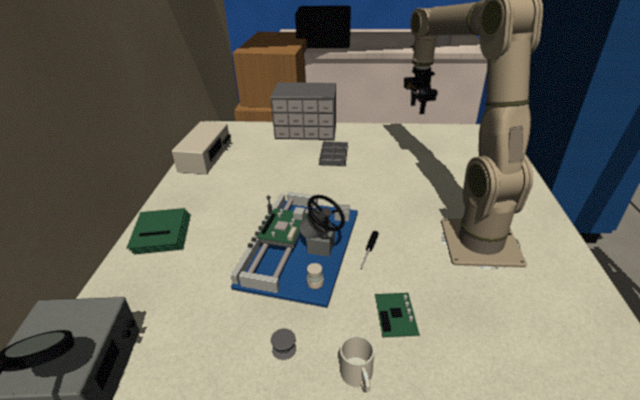

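View pics/top0.png

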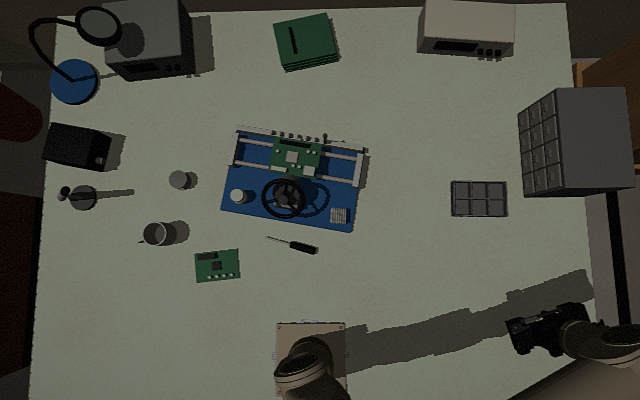

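The side and top views show the stage near the middle. In the top view, the wheel is at about (284,198), the flag at about (325,137) on the stage's −y side, the jar at (238,196) and the heatsink at (340,215). Next I measure the base plate and wheel in both views.

```bash
cat > h.py <<'E'
from bench import r
import numpy as np,cv2
from scipy.spatial.transform import Rotation as R
def ray(c,u,v):
    T=np.array(c['camera_from_world']);d=np.array([(u-c['cx'])/c['fx'],-(v-c['cy'])/c['fy'],-1.])
    return -T[:3,:3].T@T[:3,3],T[:3,:3].T@d
def onz(c,u,v,z):
    o,d=ray(c,u,v);return o+d*(z-o[2])/d[2]
def proj(c,p):
    T=np.array(c['camera_from_world']);q=T[:3,:3]@np.asarray(p)+T[:3,3]
    return np.array([c['cx']-c['fx']*q[0]/q[2],c['cy']+c['fy']*q[1]/q[2]])
def tri(a,pa,b,pb):
    A=[];B=[]
    for c,p in((a,pa),(b,pb)):
        o,d=ray(c,*p);d/=np.linalg.norm(d);M=np.eye(3)-np.outer(d,d);A.append(M);B.append(M@o)
    x=np.linalg.lstsq(np.vstack(A),np.hstack(B),rcond=None)[0]
    return x
E
cat > m.py <<'E'
from h import *
cams={n:r.camera(n) for n in('side','top')}
import pickle;pickle.dump(cams,open('cams.pkl','wb'))
box={'top':(200,105,400,245),'side':(220,180,390,310)}
tiles=[]
for n,c in cams.items():
    x0,y0,x1,y1=box[n];im=np.ascontiguousarray(c['pixels'][:,:,::-1]);h=cv2.cvtColor(im,cv2.COLOR_BGR2HSV)
    sub=np.zeros(h.shape[:2],np.uint8);sub[y0:y1,x0:x1]=1
    blue=((h[...,0]>98)&(h[...,0]<125)&(h[...,1]>120)&(sub>0)).astype(np.uint8)
    pts=cv2.findNonZero(blue);hull=cv2.convexHull(pts);ap=cv2.approxPolyN(hull,4) 
    q=ap.reshape(-1,2).astype(float);P=np.array([onz(c,*p,.02) for p in q])[:,:2]
    print(n,q.tolist(),P.round(3).tolist(),'sides',np.linalg.norm(P-np.roll(P,-1,0),axis=1).round(3),'mid',P.mean(0).round(4))
    tiles.append(cv2.resize(im[y0:y1,x0:x1],None,fx=4,fy=4,interpolation=cv2.INTER_CUBIC))
    cv2.imwrite(f'pics/{n}_crop.png',tiles[-1])
E
python3 m.py
```

```text
side [[375.0, 239.0], [326.0, 306.0], [230.0, 288.0], [312.0, 148.0]] [[0.356, 0.023], [0.503, 0.318], [0.79, 0.264], [0.628, -0.617]] sides [0.329 0.293 0.895 0.695] mid [ 0.5694 -0.0031]
top [[345.0, 264.0], [220.0, 209.0], [236.0, 131.0], [364.0, 148.0]] [[0.31, -0.121], [0.502, 0.306], [0.778, 0.254], [0.709, -0.196]] sides [0.468 0.281 0.455 0.405] mid [0.5748 0.0605]
```

View pics/top_crop.png

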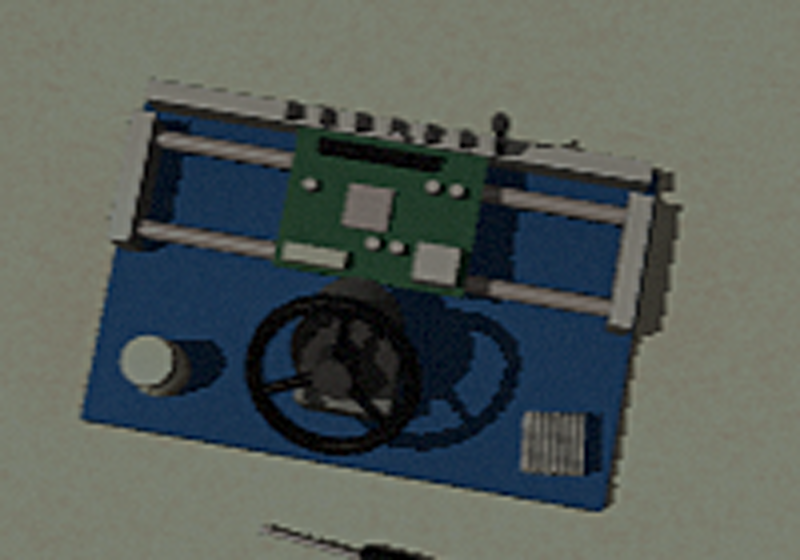

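View pics/side_crop.png

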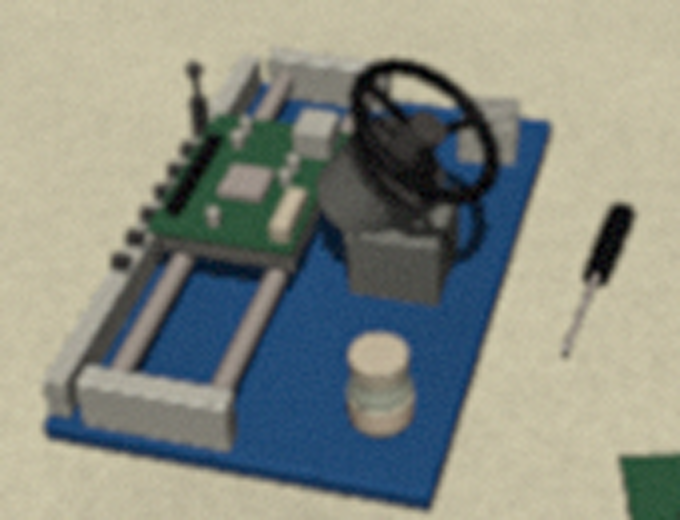

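The top crop shows the flag at about (325,136), on stage −y as the last notch post. The base plate's near corners are at (220.7,209.5) and (351.5,232.5). The side crop shows the wheel rim spanning x 307–344 and y 195–231, with the near corners at (327.5,306.7) and (357.5,211.3).

```bash
cat > m2.py <<'E'
from h import *
import pickle
cams=pickle.load(open('cams.pkl','rb'));t,s=cams['top'],cams['side']
A=tri(t,(220.7,209.5),s,(327.5,306.0));B=tri(t,(351.5,232.5),s,(357.5,211.0))
print('corners 2view',A.round(4),B.round(4),np.linalg.norm(A-B))
At,Bt=onz(t,220.7,209.5,.02),onz(t,351.5,232.5,.02);As,Bs=onz(s,327.5,306,.02),onz(s,357.5,211,.02)
for a,b in((At,Bt),(As,Bs)):
    d=(a-b)[:2];yaw=np.arctan2(-d[0],d[1]);m=(a+b)[:2]/2;o=m+.17*np.array([np.cos(yaw),np.sin(yaw)])
    print('yaw',yaw.round(4),'len',np.linalg.norm(d).round(4),'origin',o.round(4))
E_={}
for n,(x0,y0,x1,y1) in {'top':(258,175,308,222),'side':(304,192,348,234)}.items():
    c=cams[n];g=c['pixels'].max(2);k=np.zeros(g.shape,np.uint8);k[y0:y1,x0:x1]=g[y0:y1,x0:x1]<(26 if n=='top' else 48)
    nn,l,st,_=cv2.connectedComponentsWithStats(k);i=1+st[1:,4].argmax();hu=cv2.convexHull(cv2.findNonZero((l==i).astype(np.uint8)))
    e=cv2.fitEllipse(hu);E_[n]=e[0];print(n,e,st[i])
    z=np.ascontiguousarray(c['pixels'][y0-5:y1+5,x0-5:x1+5,::-1]);z=cv2.resize(z,None,fx=8,fy=8,interpolation=cv2.INTER_CUBIC)
    z=cv2.convertScaleAbs(z,alpha=2.2 if n=='top' else 1.4,beta=5)
    cv2.ellipse(z,(((e[0][0]-x0+5.5)*8,(e[0][1]-y0+5.5)*8),(e[1][0]*8,e[1][1]*8),e[2]),(0,0,255),1);cv2.imwrite(f'pics/{n}_w.png',z)
w=tri(t,E_['top'],s,E_['side']);print('wheel',w.round(4),'resid px',proj(t,w)-E_['top'],proj(s,w)-E_['side'])
f=tri(t,(325.2,135.2),s,(268.5,197.5));print('flag ball',f.round(4))
d=(At-Bt)[:2]+(As-Bs)[:2];yaw=np.arctan2(-d[0],d[1]);o=w[:2]+.11*np.array([np.cos(yaw),np.sin(yaw)]);print('from wheel: yaw',yaw,'origin',o)
print('flag in stage',R.from_euler('z',-yaw).apply(f-np.r_[o,0]))
a,b=cv2.imread('pics/top_w.png'),cv2.imread('pics/side_w.png');H=max(len(a),len(b))
a=cv2.copyMakeBorder(a,0,H-len(a),0,0,0);b=cv2.copyMakeBorder(b,0,H-len(b),0,0,0)
z=np.hstack([a,b]);sc=min(1,800/z.shape[1]);cv2.imwrite('pics/wheel.png',cv2.resize(z,None,fx=sc,fy=sc));print(sc)
E
python3 m2.py
```

```text
corners 2view [0.5004 0.3067 0.0075] [ 0.4155 -0.1465  0.0098] 0.46115049457747054
yaw -0.1863 len 0.4568 origin [0.6249 0.0472]
yaw -0.1827 len 0.4578 origin [0.6242 0.0615]
top ((283.98614501953125, 197.14801025390625), (42.36556625366211, 44.25352096557617), 84.06307220458984) [262 178  44  41 840]
side ((324.79681396484375, 216.0662384033203), (32.81878662109375, 45.17943572998047), 144.95065307617188) [307 196  37  38 599]
wheel [0.522  0.0702 0.1483] resid px [4.19137670e-04 5.73695905e-01] [-0.56436352 -0.07527868]
flag ball [ 0.7248 -0.0605  0.1225]
from wheel: yaw -0.18452889216872126 origin [0.63016073 0.05002471]
flag in stage [ 0.11332731 -0.09126872  0.12246997]
0.8771929824561403
```

View pics/wheel.png

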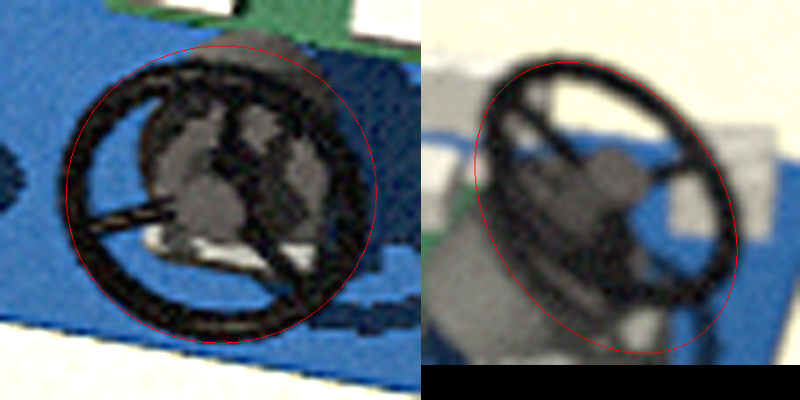

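Ellipse masks caught the gear head, so those fits are poor. I'll use the rim's midline points as seen instead. In the top tile these are left 77, right 348, top 78 and bottom 326. In the side tile they are left 498, right 727, top 67 and bottom 292. The spoke ends in the top tile are at about (100,222), (292,285) and (232,88).

```bash
cat > m3.py <<'E'
from h import *
import pickle
cams=pickle.load(open('cams.pkl','rb'));t,s=cams['top'],cams['side']
k=7.0175
T=lambda u,v:(253+(u+.5)/k-.5,170+(v+.5)/k-.5)
S=lambda u,v:(299+(u-421+.5)/k-.5,187+(v+.5)/k-.5)
w=tri(t,T(212.5,202),s,S(612.5,180));print('wheel tri',w.round(4),proj(t,w)-T(212.5,202),proj(s,w)-S(612.5,180))
def frame(yaw,c):
    Rz=R.from_euler('z',yaw).as_matrix();a=np.radians(35)
    z=Rz@[-np.sin(a),0,np.cos(a)];x=Rz@[np.cos(a),0,np.sin(a)];return np.c_[x,np.cross(z,x),z]
yaw=-.185
for src in (w,):
    F=frame(yaw,src)
    for cam,f,pts in((t,T,dict(L=(77,190),R=(348,200),T=(210,78),B=(215,326),s1=(100,222),s2=(292,285),s3=(232,88))),(s,S,dict(L=(498,120),R=(727,230),T=(570,67),B=(665,292)))):
        for n,p in pts.items():
            o,d=ray(cam,*f(*p));q=o+d*((src-o)@F[:,2])/(d@F[:,2])-src;q=q@F
            print(n,'r',np.hypot(*q[:2]).round(4),'ang',np.degrees(np.arctan2(q[1],q[0])).round(1))
for z in(.165,):print('on z',onz(t,*T(212.5,202),z).round(4),onz(s,*S(612.5,180),z).round(4))
h=tri(t,T(210,210),s,S(620,178));print('hub top',h.round(4))
o=w[:2]+.11*np.array([np.cos(yaw),np.sin(yaw)]);print('origin from wheel',o)
f=tri(t,(325.2,135.2),s,(268.5,197.5));print('flag in stage',R.from_euler('z',-yaw).apply(f-np.r_[o,0]))
E
python3 m3.py
```

```text
wheel tri [0.5173 0.0719 0.1645] [0.00030729 0.25473097] [-0.24911439 -0.03244601]
L r 0.06 ang 94.5
R r 0.0598 ang -77.3
T r 0.0603 ang 6.0
B r 0.0617 ang -174.0
s1 r 0.0521 ang 110.9
s2 r 0.0512 ang -131.0
s3 r 0.0571 ang -3.5
L r 0.0585 ang 11.3
R r 0.0621 ang -162.2
T r 0.0629 ang -52.5
B r 0.0593 ang 135.1
on z [0.518  0.0719 0.165 ] [0.5165 0.0728 0.165 ]
hub top [0.5138 0.0728 0.1663]
origin from wheel [0.62545152 0.05169428]
flag in stage [ 0.11830626 -0.09199015  0.12246997]
```

The wheel centre triangulates to (0.517, 0.072, 0.1645) with a rim radius of about 61 mm; the text says z 0.165 and 62 mm, so both agree. The flag is at stage (118,−92) mm, and the wheel angle is about −0.14 rad, so it needs about −3.63 rad (clockwise). I'll do two grasps of about 104° over the uphill arc.

```bash
cat > p.py <<'E'
from h import *
import sys
yaw=-.185;C=np.array([.517,.072,.165]);a=np.radians(35)
Rz=R.from_euler('z',yaw).as_matrix();Z=Rz@[-np.sin(a),0,np.cos(a)];X=Rz@[np.cos(a),0,np.sin(a)];Y=np.cross(Z,X)
def rim(phi,push=0,up=0):
    f=np.radians(phi);p=C+.062*(np.cos(f)*X+np.sin(f)*Y)-push*Z+[0,0,.003+up]
    return p,np.degrees(yaw+np.arctan2(np.sin(f)*np.cos(a),np.cos(f)))
def st():
    s=r.read_state();M=R.from_quat(s['eef_rot']).as_matrix();return s,M
def where():
    s,M=st();q=(s['ee_pos']-[0,0,.003]-C)@np.c_[X,Y,Z]
    print('t',round(s['time'],2),'p',s['ee_pos'].round(4),'yang',np.degrees(np.arctan2(M[1,1],M[0,1])).round(1),'down',M[2,2].round(4),'F',np.round(s['ft_force'],1),'w',round(s['width'],4),'| phi',np.degrees(np.arctan2(q[1],q[0])).round(1),'r',np.hypot(*q[:2]).round(4),'push',(-q[2]).round(4),'q',np.round(s['joint_positions'],2))
def plan(goals):  # goals: (pos, yang deg, nrows)
    s,M=st();p=s['ee_pos'].copy();th=np.arctan2(M[1,1],M[0,1])
    for pos,yg,n in goals:
        d=(np.asarray(pos)-p)/n;dt=np.radians((yg-np.degrees(th)+180)%360-180)/n
        for i in range(n):
            y=np.array([np.cos(th),np.sin(th),0]);x=np.array([-np.sin(th),np.cos(th),0])
            x=np.cross(y,[0,0,-1]);print(f'[{d@x*100:.2f},{d@y*100:.2f},{-d[2]*100:.2f},{-dt:.3f}]',end=',')
            p=p+d;th+=dt
        print()
E
python3 - <<'E'
from p import *
where();g=rim(55,0,.1)
print(g,rim(55),rim(-49,.01))
plan([((.40,-.40,.32),-50,8),((.55,-.1,.32),0,9),((g[0][0],g[0][1],.32),g[1],7)])
E
```

```text
t 0.2 p [ 0.1683 -0.6017  0.2441] yang -74.4 down -1.0 F [-0.3 -0.5  0.1] w 0.0872 | phi -100.6 r 0.7389 push -0.1878 q [ 1.28  0.33 -0.06  1.46  0.02  1.35 -0.09]
(array([0.55497557, 0.11656235, 0.28839738]), np.float64(38.876605465358324)) (array([0.55497557, 0.11656235, 0.18839738]), np.float64(38.876605465358324)) (array([0.54678166, 0.01882236, 0.18313908]), np.float64(-53.8989393995491))
[3.47,-1.65,-0.95,-0.053],[3.55,-1.46,-0.95,-0.053],[3.62,-1.27,-0.95,-0.053],[3.69,-1.08,-0.95,-0.053],[3.74,-0.88,-0.95,-0.053],[3.78,-0.68,-0.95,-0.053],[3.81,-0.48,-0.95,-0.053],[3.83,-0.27,-0.95,-0.053],
[3.42,-1.48,0.00,-0.097],[3.55,-1.14,0.00,-0.097],[3.64,-0.80,0.00,-0.097],[3.70,-0.44,0.00,-0.097],[3.73,-0.08,0.00,-0.097],[3.72,0.28,0.00,-0.097],[3.67,0.64,0.00,-0.097],[3.59,0.99,0.00,-0.097],[3.48,1.34,0.00,-0.097],
[3.09,0.07,0.00,-0.097],[3.07,0.37,0.00,-0.097],[3.02,0.67,0.00,-0.097],[2.94,0.96,0.00,-0.097],[2.84,1.24,0.00,-0.097],[2.70,1.50,0.00,-0.097],[2.55,1.76,0.00,-0.097],
```

```bash
python3 -m jog '[[3.5,-1.6,-1,-0.05,0],[3.5,-1.5,-1,-0.05,0.2],[3.6,-1.3,-1,-0.05,0.5],[3.7,-1.1,-1,-0.05,0.5],[3.7,-0.9,-1,-0.05,0.5],[3.8,-0.7,-1,-0.05,0.5],[3.8,-0.5,-1,-0.05,0.5],[3.8,-0.3,-1,-0.05,0.5],[3.4,-1.5,0,-0.1,0.5],[3.5,-1.1,0,-0.1,0.5]]' 30
python3 - <<'E'
from p import *
where();g=rim(55)
plan([((.55,-.06,.32),0,7),((g[0][0],g[0][1],.30),g[1],7)])
E
```

```text
time: 1.2
ee_pos: [0.4388, -0.3293, 0.324]
eef_rot: [0.904, 0.427, -0.001, -0.002]
ft_force: [0.1, 0.5, -0.1]
width: 0.0439
t 1.2 p [ 0.4388 -0.3293  0.324 ] yang -39.4 down -1.0 F [ 0.1  0.5 -0.1] w 0.0439 | phi -78.0 r 0.418 push -0.1295 q [ 0.89  0.16 -0.37  1.52  0.06  1.48 -0.17]
[3.98,-1.22,0.06,-0.098],[4.08,-0.82,0.06,-0.098],[4.14,-0.42,0.06,-0.098],[4.16,-0.01,0.06,-0.098],[4.14,0.40,0.06,-0.098],[4.08,0.81,0.06,-0.098],[3.98,1.20,0.06,-0.098],
[2.52,0.07,0.29,-0.097],[2.50,0.31,0.29,-0.097],[2.46,0.56,0.29,-0.097],[2.40,0.79,0.29,-0.097],[2.31,1.02,0.29,-0.097],[2.20,1.24,0.29,-0.097],[2.07,1.45,0.29,-0.097],
```

Tracking is good.

```bash
python3 -m jog '[[4,-1.2,0,-0.1,0.5],[4.1,-0.8,0,-0.1,0.5],[4.1,-0.4,0,-0.1,0.5],[4.1,0,0,-0.1,0.5],[4.1,0.4,0,-0.1,0.5],[4.1,0.8,0,-0.1,0.5],[4,1.2,0,-0.1,0.5],[2.5,0,0.3,-0.1,0.5],[2.5,0.3,0.3,-0.1,0.5],[2.5,0.6,0.3,-0.1,0.5]]'
python3 - <<'E'
from p import *
where();g=rim(55)
plan([((g[0][0],g[0][1],.29),g[1],6),((g[0][0],g[0][1],.25),g[1],3)])
E
```

```text
time: 2.2
ee_pos: [0.5465, 0.0338, 0.3149]
eef_rot: [0.57, 0.821, 0.0, -0.003]
ft_force: [0.6, -0.4, -0.2]
width: 0.0434
t 2.2 p [0.5465 0.0338 0.3149] yang 20.5 down -1.0 F [ 0.6 -0.4 -0.2] w 0.0434 | phi -15.7 r 0.1182 push -0.0997 q [ 0.49  0.2  -0.73  1.52  0.13  1.47  0.11]
[1.24,0.61,0.42,-0.054],[1.21,0.68,0.42,-0.054],[1.17,0.74,0.42,-0.054],[1.13,0.81,0.42,-0.054],[1.08,0.86,0.42,-0.054],[1.04,0.92,0.42,-0.054],
[0.00,-0.00,1.33,-0.000],[0.00,-0.00,1.33,-0.000],[0.00,-0.00,1.33,-0.000],
```

```bash
python3 -m jog '[[1.2,0.6,0.4,-0.05,0.5],[1.2,0.7,0.4,-0.05,0.5],[1.2,0.7,0.4,-0.05,0.5],[1.1,0.8,0.4,-0.05,0.5],[1.1,0.9,0.4,-0.05,0.5],[1,0.9,0.4,-0.05,0.5],[0,0,1.3,0,0.5],[0,0,1.3,0,0.5],[0,0,1.3,0,0.5],[0,0,0,0,0.5]]'
python3 - <<'E'
from p import *
where();g=rim(55)
plan([((g[0][0],g[0][1],.23),g[1],3),((g[0]),g[1],5)])
t=r.camera('top')['pixels'][100:250,210:360,::-1];s=r.camera('side')['pixels'][150:300,250:400,::-1]
z=np.hstack([cv2.convertScaleAbs(t,alpha=2),cv2.convertScaleAbs(s,alpha=1.3)]);cv2.imwrite('pics/a.png',cv2.resize(z,(800,400),interpolation=cv2.INTER_CUBIC))
E
```

```text
time: 3.2
ee_pos: [0.5551, 0.1217, 0.2448]
eef_rot: [0.432, 0.902, -0.0, -0.004]
ft_force: [0.0, -0.3, -0.6]
width: 0.0435
t 3.2 p [0.5551 0.1217 0.2448] yang 38.8 down -1.0 F [ 0.  -0.3 -0.6] w 0.0435 | phi 39.7 r 0.0874 push -0.0467 q [ 0.37  0.31 -0.81  1.58  0.22  1.36  0.22]
[-0.13,-0.11,0.49,-0.000],[-0.13,-0.11,0.49,-0.000],[-0.13,-0.11,0.49,-0.000],
[-0.00,0.00,0.83,-0.000],[-0.00,0.00,0.83,-0.000],[-0.00,0.00,0.83,-0.000],[-0.00,0.00,0.83,-0.000],[-0.00,0.00,0.83,-0.000],
```

View pics/a.png

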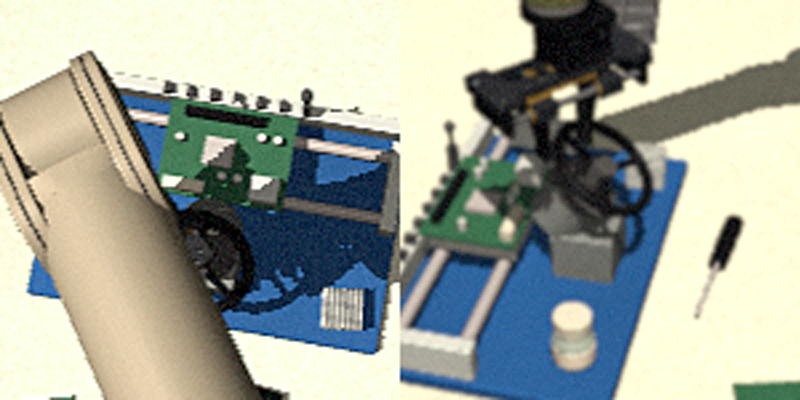

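The side half shows the two fingers about to straddle the rim's far-left arc, with the board clear below. In the top half the arm hides the grasp. I'll descend and grip.

```bash
python3 -m jog '[[-0.1,-0.1,0.5,0,0.5],[-0.1,-0.1,0.5,0,0.5],[-0.1,-0.1,0.5,0,0.5],[0,0,0.8,0,0.5],[0,0,0.8,0,0.5],[0,0,0.8,0,0.5],[0,0,0.8,0,0.5],[0,0,0.8,0,0.5],[0,0,0.2,0,0.5],[0,0,0,0,0.5]]'
python3 -c "
from p import *
where()"
```

```text
time: 4.3
ee_pos: [0.5556, 0.117, 0.1856]
eef_rot: [0.432, 0.902, 0.001, -0.002]
ft_force: [-0.9, -0.6, 0.4]
width: 0.0435
t 4.3 p [0.5556 0.117  0.1856] yang 38.8 down -1.0 F [-0.9 -0.6  0.4] w 0.0435 | phi 56.2 r 0.0617 push 0.0026 q [ 0.37  0.35 -0.79  1.66  0.26  1.24  0.2 ]
```

Free of contact. Closing now.

```bash
python3 -m jog '[[0,0,0,0,0.8],[0,0,0,0,1],[0,0,0,0,1],[0,0,0,0,1],[0,0,0,0,1],[0,0,0,0,1],[0,0,0,0,1],[0,0,0,0,1],[0,0,0,0,1],[0,0,0,0,1]]' 35
python3 - <<'E'
from p import *
where();plan([rim(56,.011)+(6,)])
E
```

```text
time: 5.3
ee_pos: [0.5543, 0.1157, 0.1865]
eef_rot: [0.433, 0.902, -0.001, -0.003]
ft_force: [-2.2, -1.5, 1.5]
width: 0.0129
t 5.3 p [0.5543 0.1157 0.1865] yang 38.7 down -1.0 F [-2.2 -1.5  1.5] w 0.0129 | phi 55.7 r 0.0604 push 0.0013 q [ 0.37  0.35 -0.79  1.66  0.26  1.25  0.2 ]
[-0.06,0.09,0.13,-0.004],[-0.06,0.09,0.13,-0.004],[-0.06,0.09,0.13,-0.004],[-0.06,0.09,0.13,-0.004],[-0.06,0.08,0.13,-0.004],[-0.06,0.08,0.13,-0.004],
```

```bash
python3 - <<'E'
from p import *
s,_=st();plan([(s['ee_pos']-.012*Z,38.7,6)])
E
python3 -m jog '[[-0.1,0.1,0.2,0,1],[-0.1,0.1,0.2,0,1],[-0.1,0.1,0.2,0,1],[-0.05,0.1,0.15,0,1],[-0.05,0.1,0.15,0,1],[-0.05,0.1,0.15,0,1],[-0.05,0.1,0.15,0,1],[0,0,0,0,1],[0,0,0,0,1],[0,0,0,0,1]]'
python3 - <<'E'
from p import *
where()
E
```

```text
[-0.09,0.07,0.16,0.000],[-0.09,0.07,0.16,0.000],[-0.09,0.07,0.16,0.000],[-0.09,0.07,0.16,0.000],[-0.09,0.07,0.16,0.000],[-0.09,0.07,0.16,0.000],
time: 6.3
ee_pos: [0.5604, 0.1149, 0.1769]
eef_rot: [0.433, 0.902, -0.005, -0.004]
ft_force: [-5.4, -2.3, 6.9]
width: 0.0128
t 6.3 p [0.5604 0.1149 0.1769] yang 38.7 down -0.9999 F [-5.4 -2.3  6.9] w 0.0128 | phi 56.2 r 0.0603 push 0.0127 q [ 0.36  0.38 -0.78  1.65  0.28  1.25  0.19]
```

```bash
sed -i 's/^def rim/f0=np.radians(56);C=C-.0016*(np.cos(f0)*X+np.sin(f0)*Y)\ndef rim/' p.py
python3 - <<'E'
from p import *
where();plan([rim(56-6*i,.0135)+(1,) for i in range(1,11)])
E
```

```text
t 6.3 p [0.5604 0.1149 0.1769] yang 38.7 down -0.9999 F [-5.4 -2.3  6.9] w 0.0128 | phi 56.2 r 0.0619 push 0.0127 q [ 0.36  0.38 -0.78  1.65  0.28  1.25  0.19]
[-0.63,0.02,-0.24,0.088],
[-0.59,-0.03,-0.27,0.104],
[-0.60,-0.03,-0.24,0.100],
[-0.61,-0.03,-0.21,0.096],
[-0.62,-0.03,-0.18,0.093],
[-0.63,-0.03,-0.15,0.090],
[-0.64,-0.03,-0.11,0.088],
[-0.64,-0.03,-0.07,0.087],
[-0.65,-0.03,-0.03,0.086],
[-0.65,-0.03,0.01,0.086],
```

```bash
python3 -m jog '[[-0.6,0,-0.22,0.09,1],[-0.6,-0.03,-0.25,0.1,1],[-0.6,-0.03,-0.22,0.1,1],[-0.6,-0.03,-0.19,0.1,1],[-0.6,-0.03,-0.16,0.09,1],[-0.63,-0.03,-0.13,0.09,1],[-0.64,-0.03,-0.1,0.09,1],[-0.64,-0.03,-0.06,0.09,1],[-0.65,-0.03,-0.02,0.09,1],[-0.65,-0.03,0.02,0.09,1]]'
python3 - <<'E'
from p import *
where();plan([rim(-4-6*i+6,.0135)+(1,) for i in range(1,9)])
E
```

```text
time: 7.3
ee_pos: [0.5697, 0.0598, 0.1931]
eef_rot: [0.799, 0.602, -0.008, -0.004]
ft_force: [-4.7, -1.1, 4.8]
width: 0.0128
t 7.3 p [0.5697 0.0598 0.1931] yang -16.0 down -0.9999 F [-4.7 -1.1  4.8] w 0.0128 | phi -1.0 r 0.0596 push 0.0104 q [ 0.32  0.33 -0.61  1.63  0.19  1.26 -0.61]
[-0.29,0.39,0.12,-0.037],
[-0.65,-0.03,0.05,0.086],
[-0.64,-0.03,0.08,0.087],
[-0.64,-0.03,0.12,0.089],
[-0.63,-0.03,0.16,0.091],
[-0.62,-0.03,0.19,0.094],
[-0.61,-0.03,0.22,0.097],
[-0.60,-0.03,0.25,0.101],
```

```bash
python3 -m jog '[[0,0.1,0.1,0,1],[0,0.1,0.1,0,1],[0,0.1,0.1,0,1],[0,0.1,0.1,0,1],[0,0,0,0,1],[0,0,0,0,1],[0,0,0,0,1],[0,0,0,0,1],[0,0,0,0,1],[0,0,0,0,1]]'
python3 - <<'E'
from p import *
where();plan([rim(-4-6*i+6,.0135)+(1,) for i in range(1,9)])
cams={n:r.camera(n) for n in('side','top')}
t=cams['top']['pixels'][100:250,210:360,::-1];s=cams['side']['pixels'][150:300,250:400,::-1]
z=np.hstack([cv2.convertScaleAbs(t,alpha=2),cv2.convertScaleAbs(s,alpha=1.3)]);cv2.imwrite('pics/b.png',cv2.resize(z,(800,400),interpolation=cv2.INTER_CUBIC))
E
```

```text
time: 8.3
ee_pos: [0.5708, 0.0582, 0.191]
eef_rot: [0.798, 0.602, -0.011, -0.005]
ft_force: [-4.6, -2.3, 6.2]
width: 0.0131
t 8.3 p [0.5708 0.0582 0.191 ] yang -16.0 down -0.9997 F [-4.6 -2.3  6.2] w 0.0131 | phi -2.2 r 0.0595 push 0.0129 q [ 0.32  0.33 -0.61  1.63  0.2   1.27 -0.61]
[-0.18,0.25,-0.09,-0.037],
[-0.65,-0.03,0.05,0.086],
[-0.64,-0.03,0.08,0.087],
[-0.64,-0.03,0.12,0.089],
[-0.63,-0.03,0.16,0.091],
[-0.62,-0.03,0.19,0.094],
[-0.61,-0.03,0.22,0.097],
[-0.60,-0.03,0.25,0.101],
```

View pics/b.png

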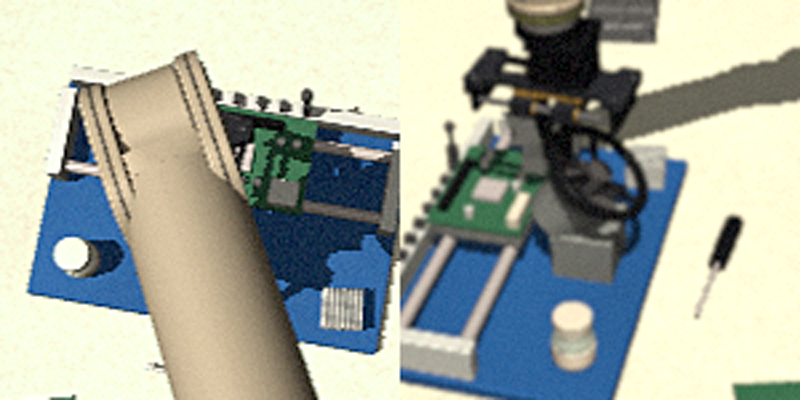

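The board has moved toward the flag by about 20 mm, so the wheel is turning. The refined centre is shifted −3.3 mm along the slope. I'll continue.

```bash
sed -i 's/^f0=.*/C=C-.0032*X/' p.py
python3 - <<'E'
from p import *
where();plan([rim(-2-6*i,.0135)+(1,) for i in range(1,9)])
E
```

```text
t 8.4 p [0.5708 0.0582 0.191 ] yang -16.0 down -0.9997 F [-4.8 -1.4  7. ] w 0.0128 | phi -3.4 r 0.0619 push 0.0129 q [ 0.32  0.33 -0.61  1.63  0.2   1.27 -0.61]
[-0.50,0.05,0.07,0.021],
[-0.64,-0.03,0.07,0.087],
[-0.64,-0.03,0.11,0.088],
[-0.63,-0.03,0.15,0.090],
[-0.62,-0.03,0.18,0.093],
[-0.61,-0.03,0.21,0.096],
[-0.60,-0.03,0.24,0.100],
[-0.59,-0.03,0.27,0.104],
```

```bash
python3 -m jog '[[-0.5,0.05,0.1,0.03,1],[-0.64,0,0.1,0.09,1],[-0.64,0,0.14,0.09,1],[-0.63,0,0.18,0.09,1],[-0.62,0,0.21,0.1,1],[-0.61,0,0.24,0.1,1],[-0.6,0,0.27,0.1,1],[-0.6,0,0.3,0.1,1],[0,0,0,0,1],[0,0,0,0,1]]'
python3 - <<'E'
from p import *
where();plan([rim(-55,.0135)+(1,)])
E
```

```text
time: 9.4
ee_pos: [0.545, 0.0202, 0.1787]
eef_rot: [0.959, 0.282, -0.011, -0.001]
ft_force: [-4.6, -0.2, 5.8]
width: 0.0126
t 9.4 p [0.545  0.0202 0.1787] yang -57.2 down -0.9998 F [-4.6 -0.2  5.8] w 0.0126 | phi -49.0 r 0.0606 push 0.0124 q [ 0.31  0.26 -0.5   1.72  0.13  1.22 -1.22]
[-0.55,0.18,0.32,0.050],
```

```bash
python3 -m jog '[[0,0,0,0,0.6],[0,0,0,0,0.5],[0,0,0,0,0.5],[0,0,-0.5,0,0.5],[0,0,-1,0,0.5],[0,0,-1.5,0,0.5],[0,0,-1.5,0,0.5],[0,0,-1.5,0,0.5],[0,0,-1,0,0.5],[0,0,0,0,0.5]]'
python3 - <<'E'
from p import *
where();g=rim(60,.006,.07);plan([g+(12,)]);print(g,rim(60,.006))
E
```

```text
time: 10.4
ee_pos: [0.5482, 0.0209, 0.2548]
eef_rot: [0.959, 0.282, -0.009, -0.001]
ft_force: [0.5, 0.0, 1.3]
width: 0.0434
t 10.4 p [0.5482 0.0209 0.2548] yang -57.2 down -0.9998 F [0.5 0.  1.3] w 0.0434 | phi -27.4 r 0.0967 push -0.0481 q [ 0.32  0.21 -0.5   1.61  0.1   1.36 -1.2 ]
[0.48,-0.67,0.05,-0.147],[0.57,-0.60,0.05,-0.147],[0.65,-0.51,0.05,-0.147],[0.72,-0.40,0.05,-0.147],[0.77,-0.29,0.05,-0.147],[0.81,-0.18,0.05,-0.147],[0.82,-0.06,0.05,-0.147],[0.82,0.07,0.05,-0.147],[0.81,0.19,0.05,-0.147],[0.77,0.30,0.05,-0.147],[0.72,0.41,0.05,-0.147],[0.65,0.51,0.05,-0.147],
(array([0.55264333, 0.11995541, 0.24903051]), np.float64(44.223543014878075)) (array([0.55264333, 0.11995541, 0.17903051]), np.float64(44.223543014878075))
```

```bash
python3 -m jog '[[0.5,-0.7,0,-0.147,0.5],[0.6,-0.6,0,-0.147,0.5],[0.65,-0.5,0,-0.147,0.5],[0.7,-0.4,0,-0.147,0.5],[0.8,-0.3,0,-0.147,0.5],[0.8,-0.2,0,-0.147,0.5],[0.8,-0.1,0,-0.147,0.5],[0.8,0.1,0,-0.147,0.5],[0.8,0.2,0,-0.147,0.5],[0.8,0.3,0,-0.147,0.5]]'
python3 - <<'E'
from p import *
where();plan([rim(60,.006,.07)+(3,),rim(60,.006)+(7,)])
t=r.camera('top')['pixels'][100:250,210:360,::-1];s=r.camera('side')['pixels'][150:300,250:400,::-1]
z=np.hstack([cv2.convertScaleAbs(t,alpha=2),cv2.convertScaleAbs(s,alpha=1.3)]);cv2.imwrite('pics/c.png',cv2.resize(z,(800,400),interpolation=cv2.INTER_CUBIC))
E
```

```text
time: 11.4
ee_pos: [0.5497, 0.1049, 0.2501]
eef_rot: [0.51, 0.86, -0.007, -0.008]
ft_force: [0.6, -0.4, -0.3]
width: 0.0433
t 11.4 p [0.5497 0.1049 0.2501] yang 28.7 down -0.9997 F [ 0.6 -0.4 -0.3] w 0.0433 | phi 28.1 r 0.0813 push -0.0523 q [ 0.34  0.28 -0.72  1.58  0.18  1.38  0.1 ]
[0.39,0.33,0.04,-0.090],[0.36,0.36,0.04,-0.090],[0.33,0.39,0.04,-0.090],
[0.00,-0.00,1.00,-0.000],[0.00,-0.00,1.00,-0.000],[0.00,-0.00,1.00,-0.000],[0.00,-0.00,1.00,-0.000],[0.00,-0.00,1.00,-0.000],[0.00,-0.00,1.00,-0.000],[0.00,-0.00,1.00,-0.000],
```

View pics/c.png

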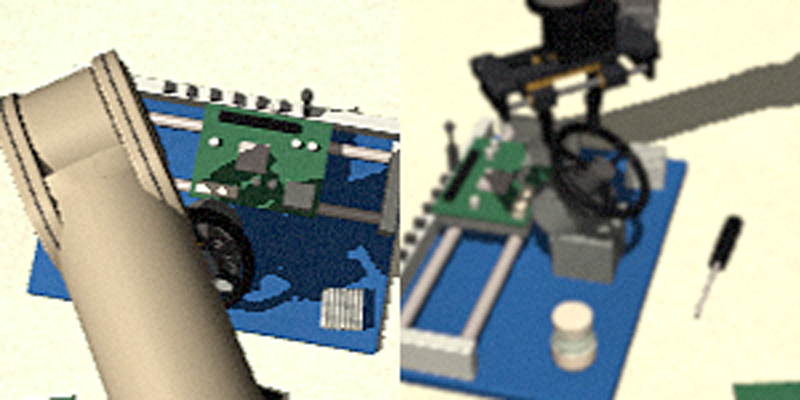

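```bash
cat > bd.py <<'E'
from h import *
import pickle
c0=pickle.load(open('cams.pkl','rb'))['top'];c=r.camera('top')
yaw=-.185;O=np.array([.622,.0514])
def up(c,x0,y0,x1,y1):
    return cv2.resize(cv2.cvtColor(c['pixels'][y0:y1,x0:x1],cv2.COLOR_RGB2GRAY),None,fx=4,fy=4,interpolation=cv2.INTER_CUBIC)
x0,y0,x1,y1=276,136,315,149   # black connector + far edge of board
T=up(c0,x0,y0,x1,y1);m=cv2.matchTemplate(up(c,265,125,390,172),T,cv2.TM_CCOEFF_NORMED);_,v,_,l=cv2.minMaxLoc(m)
p0=np.array([x0,y0])+[20,6];p1=np.array([265+l[0]/4,125+l[1]/4])+[20,6]
d=onz(c,*p1,.09)-onz(c0,*p0,.09);y=np.array([-np.sin(yaw),np.cos(yaw),0]);x=np.array([np.cos(yaw),np.sin(yaw),0])
print('score',round(v,3),'shift y mm',(d@y*1e3).round(1),'x',(d@x*1e3).round(1))
# initial carriage y from board's far edge corners in first picture (crop px /4)
a,b=onz(c0,200+300/4,105+128/4,.084),onz(c0,200+487/4,105+158/4,.084);mid=(a+b)[:2]/2-O
print('board width',np.linalg.norm(a-b),'initial carriage y',mid@y[:2],'x',mid@x[:2])
E
python3 bd.py
```

```text
score 0.828 shift y mm -58.1 x -0.5
board width 0.15831099480816654 initial carriage y -0.003949624996977548 x 0.10097675123165863
```

```bash
cat > bd2.py <<'E'
from h import *
import pickle
c0=pickle.load(open('cams.pkl','rb'))['top'];yaw=-.185;y=np.array([-np.sin(yaw),np.cos(yaw),0])
def con(c,w):
    x0,y0,x1,y1=w;im=c['pixels'][y0:y1,x0:x1];h=cv2.cvtColor(im,cv2.COLOR_RGB2HSV)
    g=((h[...,0]>45)&(h[...,0]<85)&(h[...,1]>90)).astype(np.uint8)
    q=cv2.minAreaRect(cv2.convexHull(cv2.findNonZero(g)))
    k=(im.max(2)<30).astype(np.uint8);n,l,s,ce=cv2.connectedComponentsWithStats(k);i=1+s[1:,4].argmax()
    return ce[i]+[x0,y0],s[i].tolist(),(np.round(np.array(q[0])+[x0,y0],1),np.round(q[1],1),round(q[2],1))
w=(268,134,342,154);c=r.camera('top')
a=con(c0,w);b=con(c,w);print(a);print(b);d=onz(c,*b[0],.09)-onz(c0,*a[0],.09);print('shift y',d@y,'d',d)
E
python3 bd2.py
```

```text
(array([294.58955224, 143.32835821]), [11, 5, 33, 9, 134], (array([298.5, 145. ]), array([53., 16.]), -0.0))
(array([306.9296875, 145.4453125]), [24, 7, 31, 9, 128], (array([309.5, 146. ]), array([49., 14.]), 0.0))
shift y -0.04158409399626133 d [-0.00792757 -0.04082243  0.        ]
```

The board shifted −41.6 mm, which agrees with the grip travel of 105° (43.6 mm). The carriage is at about −45.6 mm and must reach −90. Second grasp at φ=60.

```bash
python3 -m jog '[[0.4,0.3,0,-0.09,0.5],[0.4,0.4,0,-0.09,0.5],[0.3,0.4,0,-0.09,0.5],[0,0,1,0,0.5],[0,0,1,0,0.5],[0,0,1,0,0.5],[0,0,1,0,0.5],[0,0,0.6,0,0.5],[0,0,0,0,0.5],[0,0,0,0,0.5]]'
python3 - <<'E'
from p import *
where();plan([rim(60,.006)+(3,)])
E
```

```text
time: 12.6
ee_pos: [0.5516, 0.1138, 0.1978]
eef_rot: [0.407, 0.914, -0.008, -0.01]
ft_force: [1.1, -0.9, -0.0]
width: 0.0434
t 12.6 p [0.5516 0.1138 0.1978] yang 42.0 down -0.9997 F [ 1.1 -0.9 -0. ] w 0.0434 | phi 48.6 r 0.0633 push -0.0093 q [ 0.33  0.34 -0.75  1.64  0.23  1.29  0.28]
[0.13,0.16,0.62,-0.013],[0.13,0.16,0.62,-0.013],[0.12,0.16,0.62,-0.013],
```

```bash
python3 -m jog '[[0.15,0.2,0.6,-0.01,0.5],[0.15,0.2,0.6,-0.01,0.5],[0.15,0.1,0.6,-0.01,0.5],[0.1,0.1,0.1,0,0.5],[0,0,0,0,0.8],[0,0,0,0,1],[0,0,0,0,1],[0,0,0,0,1],[0,0,0,0,1],[0,0,0,0,1]]'
python3 - <<'E'
from p import *
where();s,_=st();plan([(s['ee_pos']-.007*Z,43,4)])
E
```

```text
time: 13.6
ee_pos: [0.5516, 0.1215, 0.1783]
eef_rot: [0.392, 0.92, -0.009, -0.01]
ft_force: [0.6, 1.7, 3.7]
width: 0.0134
t 13.6 p [0.5516 0.1215 0.1783] yang 43.9 down -0.9996 F [0.6 1.7 3.7] w 0.0134 | phi 61.8 r 0.0624 push 0.0059 q [ 0.32  0.36 -0.75  1.66  0.25  1.26  0.28]
[-0.08,0.06,0.14,0.004],[-0.08,0.06,0.14,0.004],[-0.08,0.06,0.14,0.004],[-0.08,0.06,0.14,0.004],
```

```bash
python3 -m jog '[[-0.1,0.05,0.15,0,1],[-0.1,0.05,0.15,0,1],[-0.1,0.05,0.15,0,1],[-0.1,0.05,0.15,0,1],[-0.1,0.05,0.15,0,1],[-0.05,0.05,0.1,0,1],[0,0,0,0,1],[0,0,0,0,1],[0,0,0,0,1],[0,0,0,0,1]]'
python3 - <<'E'
from p import *
where();plan([rim(62-6*i,.014)+(1,) for i in range(1,11)])
E
```

```text
time: 14.6
ee_pos: [0.5539, 0.1209, 0.1759]
eef_rot: [0.391, 0.92, -0.012, -0.012]
ft_force: [-4.8, -1.3, 6.2]
width: 0.0132
t 14.6 p [0.5539 0.1209 0.1759] yang 44.0 down -0.9994 F [-4.8 -1.3  6.2] w 0.0132 | phi 61.3 r 0.0626 push 0.0092 q [ 0.31  0.37 -0.75  1.65  0.26  1.26  0.28]
[-0.74,0.10,0.13,0.071],
[-0.58,-0.03,-0.30,0.109],
[-0.59,-0.03,-0.27,0.104],
[-0.60,-0.03,-0.24,0.100],
[-0.61,-0.03,-0.21,0.096],
[-0.62,-0.03,-0.18,0.093],
[-0.63,-0.03,-0.15,0.090],
[-0.64,-0.03,-0.11,0.088],
[-0.64,-0.03,-0.07,0.087],
[-0.65,-0.03,-0.03,0.086],
```

```bash
python3 -m jog '[[-0.1,0.1,0.25,0,1],[-0.1,0.1,0.25,0,1],[-0.1,0.1,0.25,0,1],[0,0,0,0,1],[-0.6,0,-0.1,0.07,1],[-0.6,0.03,-0.25,0.11,1],[-0.6,0.03,-0.23,0.1,1],[-0.6,0.03,-0.2,0.1,1],[-0.61,0.03,-0.17,0.1,1],[-0.62,0.03,-0.14,0.09,1]]' 45
python3 - <<'E'
from p import *
where();plan([rim(20-6*i,.014)+(1,) for i in range(1,11)])
E
```

```text
time: 15.6
ee_pos: [0.5709, 0.0955, 0.1892]
eef_rot: [0.638, 0.77, -0.02, -0.011]
ft_force: [-5.4, 0.3, 7.8]
width: 0.0133
t 15.6 p [0.5709 0.0955 0.1892] yang 10.7 down -0.999 F [-5.4  0.3  7.8] w 0.0133 | phi 30.9 r 0.0644 push 0.0106 q [ 0.26  0.37 -0.63  1.59  0.22  1.3  -0.22]
[-1.90,-0.10,0.00,0.170],
[-0.64,-0.03,-0.07,0.087],
[-0.65,-0.03,-0.03,0.086],
[-0.65,-0.03,0.01,0.086],
[-0.65,-0.03,0.05,0.086],
[-0.64,-0.03,0.08,0.087],
[-0.64,-0.03,0.12,0.089],
[-0.63,-0.03,0.16,0.091],
[-0.62,-0.03,0.19,0.094],
[-0.61,-0.03,0.22,0.097],
```

```bash
python3 - <<'E'
from p import *
plan([rim(31-6*i,.013)+(1,) for i in range(1,11)])
E
python3 -m jog '[[-0.62,0,-0.08,0.03,1],[-0.62,0.02,-0.1,0.07,1],[-0.63,0,-0.08,0.09,1],[-0.64,0,-0.05,0.09,1],[-0.64,0,-0.02,0.09,1],[-0.65,0,0.02,0.09,1],[-0.65,0,0.05,0.09,1],[-0.65,0,0.08,0.09,1],[0,0,0,0,1],[0,0,0,0,1]]'
python3 - <<'E'
from p import *
where();plan([rim(-10-6*i,.013)+(1,) for i in range(1,7)])
E
```

```text
[-0.71,-0.05,0.15,0.007],
[-0.63,-0.03,-0.14,0.090],
[-0.64,-0.03,-0.10,0.088],
[-0.65,-0.03,-0.06,0.087],
[-0.65,-0.03,-0.03,0.086],
[-0.65,-0.03,0.01,0.086],
[-0.65,-0.03,0.05,0.086],
[-0.64,-0.03,0.09,0.087],
[-0.64,-0.03,0.13,0.089],
[-0.63,-0.03,0.16,0.092],
time: 16.6
ee_pos: [0.5659, 0.0489, 0.1988]
eef_rot: [0.854, 0.521, -0.021, -0.006]
ft_force: [-4.8, 0.6, 4.2]
width: 0.0133
t 16.6 p [0.5659 0.0489 0.1988] yang -27.3 down -0.9991 F [-4.8  0.6  4.2] w 0.0133 | phi -12.1 r 0.0652 push 0.0047 q [ 0.26  0.31 -0.52  1.62  0.16  1.3  -0.76]
[-0.29,0.23,0.91,-0.060],
[-0.64,-0.03,0.12,0.089],
[-0.63,-0.03,0.16,0.091],
[-0.62,-0.03,0.19,0.094],
[-0.61,-0.03,0.22,0.097],
[-0.60,-0.03,0.25,0.101],
```

```bash
python3 bd2.py; python3 - <<'E'
from p import *
t=r.camera('top')['pixels'][100:250,210:360,::-1];s=r.camera('side')['pixels'][150:300,250:400,::-1]
z=np.hstack([cv2.convertScaleAbs(t,alpha=2),cv2.convertScaleAbs(s,alpha=1.3)]);cv2.imwrite('pics/d.png',cv2.resize(z,(800,400),interpolation=cv2.INTER_CUBIC))
E
```

```text
(array([294.58955224, 143.32835821]), [11, 5, 33, 9, 134], (array([298.5, 145. ]), array([53., 16.]), -0.0))
(array([312.57894737, 148.54887218]), [28, 8, 37, 12, 266], (array([318.2, 148.8]), array([46.4, 10.6]), 10.3))
shift y -0.06182743763937681 d [-0.01876573 -0.05938894  0.        ]
```

View pics/d.png

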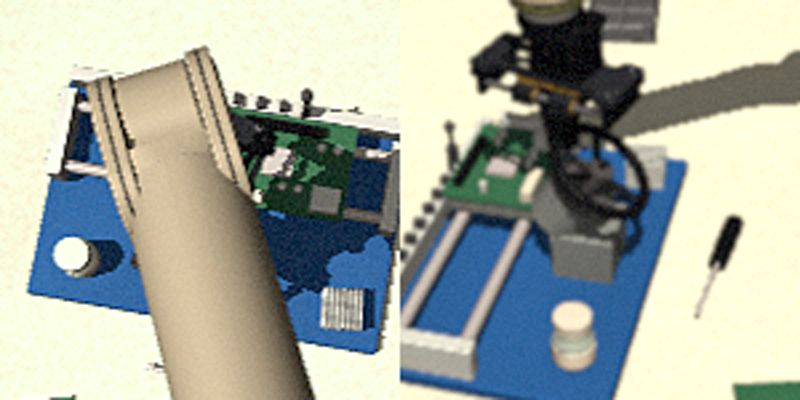

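The board's right far corner moved from (332,125) to (358,128) in the crop, about 31 mm more. The carriage is therefore at about −77 mm, past notch −2. I'll continue 33° without more push, so it drops into the flag notch.

```bash
python3 -m jog '[[-0.6,0,0.13,0.05,1],[-0.62,0,0.17,0.08,1],[-0.62,0,0.2,0.08,1],[-0.61,0,0.23,0.09,1],[-0.6,0,0.26,0.09,1],[0,0,0,0,1],[0,0,0,0,1],[0,0,0,0,1],[0,0,0,0,1],[0,0,0,0,1]]'
python3 - <<'E'
from p import *
where()
E
python3 bd2.py
```

```text
time: 17.75
ee_pos: [0.5481, 0.0247, 0.1939]
eef_rot: [0.94, 0.341, -0.02, -0.001]
ft_force: [-4.7, -1.6, 4.0]
width: 0.0129
t 17.75 p [0.5481 0.0247 0.1939] yang -50.1 down -0.9992 F [-4.7 -1.6  4. ] w 0.0129 | phi -39.1 r 0.0647 push 0.0013 q [ 0.26  0.26 -0.46  1.68  0.13  1.27 -1.1 ]
(array([294.58955224, 143.32835821]), [11, 5, 33, 9, 134], (array([298.5, 145. ]), array([53., 16.]), -0.0))
(array([320.66935484, 147.72580645]), [38, 10, 30, 9, 124], (array([323.5, 147. ]), array([12., 35.]), 90.0))
shift y -0.08768873912190098 d [-0.01646672 -0.08612943  0.        ]
```

The camera puts the carriage at about −90 mm (−87.7 shift, −3 to −4 start). Letting go.

```bash
python3 -m jog '[[0,0,0,0,0.6],[0,0,0,0,0.5],[0,0,0,0,0.5],[0,0,-0.3,0,0.5],[0,0,-1,0,0.5],[0,0,-1.5,0,0.5],[0,0,-2,0,0.5],[0,0,-2,0,0.5],[0,0,-2,0,0.5],[0,0,-1,0,0.5]]'
python3 -m jog '[[0,-1,-2,0,0.5],[-1,-2,-2,0,0.5],[-2,-2,-1,0,0.5],[-3,-2,0,0,0.5],[-4,-2,0,0,0.5],[-4,-2,0,0,0.5],[-4,-2,0,0,0.5],[-4,-2,0,0,0.5],[-4,-1,0,0,0.5],[-3,0,0,0,0.5]]'
python3 - <<'E'
from p import *
where();import pickle
cams={n:r.camera(n) for n in('side','top')};pickle.dump(cams,open('cams2.pkl','wb'))
t=cams['top']['pixels'][110:235,210:385,::-1];s=cams['side']['pixels'][175:310,230:390,::-1]
t=cv2.convertScaleAbs(cv2.resize(t,(800,571),interpolation=cv2.INTER_CUBIC),alpha=2)
cv2.imwrite('pics/e.png',t)
E
python3 bd2.py
```

```text
time: 18.8
ee_pos: [0.553, 0.026, 0.2971]
eef_rot: [0.94, 0.341, -0.018, -0.001]
ft_force: [-0.0, -0.4, -0.8]
width: 0.0435
time: 19.8
ee_pos: [0.256, -0.0287, 0.364]
eef_rot: [0.939, 0.342, -0.023, -0.004]
ft_force: [-2.3, 0.8, -0.6]
width: 0.0436
t 19.8 p [ 0.256  -0.0287  0.364 ] yang -50.0 down -0.9989 F [-2.3  0.8 -0.6] w 0.0436 | phi -118.4 r 0.167 push -0.2971 q [ 0.23 -0.5  -0.18  1.98 -0.08  1.7  -0.81]
(array([294.58955224, 143.32835821]), [11, 5, 33, 9, 134], (array([298.5, 145. ]), array([53., 16.]), -0.0))
(array([320.1       , 147.63846154]), [37, 10, 31, 9, 130], (array([319.5, 147. ]), array([12., 43.]), 90.0))
shift y -0.08578546087195559 d [-0.01613762 -0.0842547   0.        ]
```

View pics/e.png

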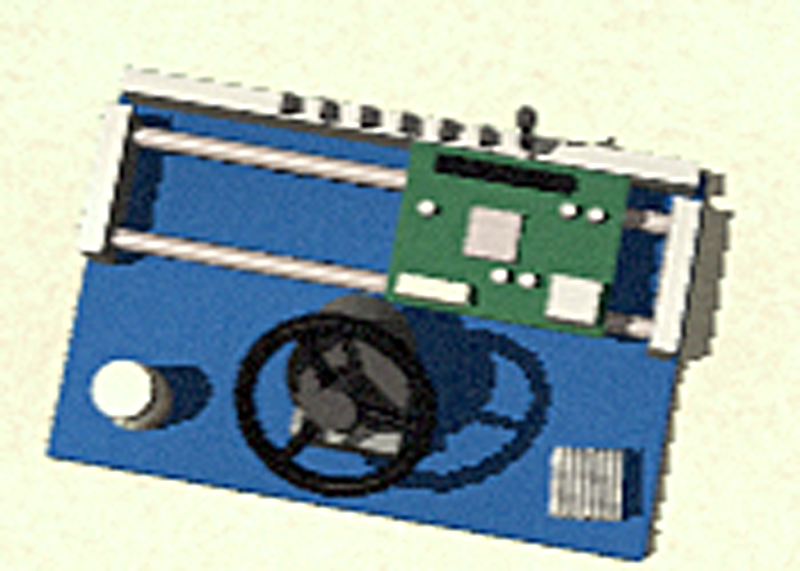

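The board's far edge now centres on the flag at (527,120), and the wheel looks free and centred. Next I check whether it has sprung fully out by comparing the rim's outer edges with the first pictures, sub-pixel. Joint 2 is at its range end, so I also move off that.

```bash
python3 -m jog '[[0.5,1,1,0,0.5],[1,1,1,0,0.5],[1,1,1,0,0.5],[1,1,0.5,0,0.5],[1,0.5,0,0,0.5],[0,0,0,0,0.5],[0,0,0,0,0.5],[0,0,0,0,0.5],[0,0,0,0,0.5],[0,0,0,0,0.5]]' 
cat > rimchk.py <<'E'
from p import *
import pickle
A=pickle.load(open('cams.pkl','rb'));B={n:r.camera(n) for n in('side','top')}
O=C  # nominal, fully out
def edge(c,w,psi):
    # dark-band midpoint along in-plane radius psi
    f=np.radians(psi);u=np.cos(f)*X+np.sin(f)*Y;rr=np.linspace(.045,.080,141)
    q=np.array([proj(c,w+k*u) for k in rr],np.float32);g=c['pixels'].max(2).astype(np.float32)
    v=cv2.remap(g,q[:,0].copy(),q[:,1].copy(),cv2.INTER_CUBIC).ravel();return rr,v
from scipy.optimize import least_squares
for nm,cs in(('first',A),('now',B)):
    obs=[]
    for n in cs:
        for psi in range(-180,180,10):
            rr,v=edge(cs[n],O,psi);i=v.argmin();lo=v[i];hi=min(v[:max(i,1)].max(),v[i:].max())
            if hi-lo<30 or i<8 or i>132:continue
            th=lo+.5*(hi-lo);L=i-np.argmax(v[:i][::-1]>th);Rr=i+np.argmax(v[i:]>th)
            if .004<rr[Rr]-rr[L]<.022:obs.append((n,psi,proj(cs[n],O+(rr[L]+rr[Rr])/2*(np.cos(np.radians(psi))*X+np.sin(np.radians(psi))*Y))))
    def res(d):
        w=O+d;o=[]
        for n,psi,p in obs:
            oo,dd=ray(cs[n],*p);q=oo+dd*((w-oo)@Z)/(dd@Z)-w;o.append(np.linalg.norm(q)-.062)
        return np.array(o)*1e3
    s=least_squares(res,np.zeros(3),loss='soft_l1');w=O+s.x
    print(nm,len(obs),[sum(o[0]==n for o in obs) for n in cs],'centre',w.round(4),'axial mm',(s.x@Z*1e3).round(2),'X',(s.x@X*1e3).round(2),'Y',(s.x@Y*1e3).round(2),'rms',np.sqrt(np.mean(s.fun**2)).round(2))
s,_=st();print(s['joint_positions'].round(3))
E
python3 rimchk.py; python3 bd2.py|tail -1
```

```text
time: 20.95
ee_pos: [0.3218, -0.036, 0.329]
eef_rot: [0.942, 0.335, -0.018, -0.002]
ft_force: [0.1, 0.8, -0.1]
width: 0.0435
first 55 [27, 28] centre [0.5166 0.072  0.1649] axial mm 0.18 X 2.82 Y -0.06 rms 1.72
now 55 [27, 28] centre [0.5167 0.0721 0.1648] axial mm 0.06 X 2.82 Y 0.0 rms 1.37
[ 0.241 -0.349 -0.206  1.96  -0.059  1.559 -0.837]
shift y -0.08571962530319228 d [-0.0161792  -0.08417994  0.        ]
```

The wheel centre now fits at z 0.1648, against 165 mm for fully out and about 160 if it stood between notches. It matches the first picture within 0.1 mm axially. A locked wheel with a shift of about −86 to −88 mm can only be the flag's notch (−90 ± 3). Handing in.

```bash
python3 -c "
from bench import r
s=r.read_state();print(s['time'],s['joint_vel'].round(3) if hasattr(s['joint_vel'],'round') else s['joint_vel'],s['ft_force'])
print(r.close_job())"
```

```text
21.1 [-0.002  0.004 -0.001 -0.    -0.001  0.    -0.   ] [ 0.14871878  0.15723564 -0.48615434]
the job is handed in; nothing more can be done
None
```

I pushed the handwheel in and cranked it clockwise about 205° in two rim grasps. I eased the push after the second notch, let it spring out at the flag and backed the arm clear. The job was handed in at 21 s of the 72 s allowed; no verdict is reported.

**Last checks:**
- **Wheel:** the rim centre fits at z 0.1648 m (fully out is 0.165). It matches the first picture within 0.1 mm along the axle, so the wheel is out and locked.
- **Carriage:** it shifted about −86 mm by camera from a start of about −4 mm, so it stands at about −90 mm, at the flag.
- **Bystanders:** in the last picture the jar and heat sink look unmoved. I did not measure any bystander's position, and the mug, tray, spool, screwdriver and spare board were outside that picture.
- **Arm:** it stands clear with about 0.5 N on the wrist and no motion.

**Disagreements along the way:**
- My first ellipse fits of the wheel, and one template match of the board's shift (−58 mm against −42 mm), were wrong. I replaced both with better measurements.
- Gripping placed the wheel centre about 3 mm down the slope from where the cameras put it. This was harmless.
- Joint 2 read −0.5, the end of its range, while the arm was backing off. I moved it away at once, but could not confirm it stayed within range.

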